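# Pump and stoppers for the coffee syrup bottles

## Robot

A 6-joint arm with a two-finger parallel gripper is mounted at the origin on a cart in front of the work surface, level with it; the furniture and walls round the work are solid. World frame = base frame: x ahead of the robot, y to its left, z up, the work surface at z = 0. Lengths are in mm, angles in rad, forces in N, time in s.
With the tool pointing down it reaches from about 350 to 975 mm from the base axis. Payload 7.1 kg.
Tool frame: the origin (TCP) lies midway between the tips of the shut fingers; the grasp point (between the pads) lies 19 mm behind it (ctrl.tcp_to_grasp is the distance from the TCP to the grasp point, in mm); z points along the fingers, y is the line along which they close (so a half turn about z gives the same grasp; the last joint's range is limited). The gripper opens to 88 mm and grips with 3 to 60 N. Pads are 20 mm wide; open, the fingers measure 115 mm over their backs; the gripper's body (75 mm by 178 mm) begins 61 mm behind the grasp point.
Start: joints at [1.325, 0.423, 1.63, -0, 1.089, -0.019], TCP at [140.507, 608.985, 222.675] pointing down, gripper open.
Joint ranges: [-3, 3], [-0.9, 2.11], [0.09, 2.58], [-1.31, 4.45], [0.11, 2.69], [-2.54, 2.54]. Speed limits (rad/s): [2.39, 2.39, 3.01, 3.14, 3.14, 3.14].

## Interface

Orientations are given as a rotation vector (axis times angle).
In Python, from workcell import get_obs, cams, ticket, boxes_of, ctrl gives the robot as it stands.
- The arm moves only by the shell command python3 -m creep 'ROWS' [OPENING]. ROWS is JSON, one flat list of numbers, 4 for each row, row after row: the shift along the world's x, y, z in m, then the turn about the world's z in rad. In form: [tx, ty, tz, spin, tx, ty, tz, spin, ...]. A call has 1 to 10 rows; each row is the pose to reach, as a shift and turn from the pose commanded when the call began; what a row does not reach only later rows make up. A row lasts 1/12 s, in which the tool goes at most 41.7 mm and 7.16 degrees, less where a joint would pass 70% of its speed; a pose out of reach is approached as far as the arm can. A call with a gripper value outside its range is refused whole. OPENING is the opening, from 0 (shut) to 1 (fully open), set as the call begins (- or left out, the last holds). The fingers move at their own pace and stop on an object; the grip force is fixed at half the most. Time passes only in rows, so rows that repeat a pose let the fingers close. It gives the time, the measured TCP pose, the force, the opening and the grip force at its end, in the units of the state.
- get_obs(): the state, without advancing time (a new reading comes with each control period).
- cams.get_image(name): name is "scene" or "top"; returns (picture, depth): 420x560x3 uint8, red, green, blue; 420x560 float32, mm along the optical axis (not along the pixel's ray), 0 where there is no reading.
- cams.get_calibration(name): a dict with "mtx" (3x3 intrinsics, pixels), "R" (3x3) and "t" (3): a world point X has camera coordinates R X + t. Camera axes: x right, y down, z forward; pixel columns grow to the right and rows downward; lengths in mm; the calibration is good to about 2 mm. A picture is of the moment at which its call begins. get_calibration takes no time and is no camera call.
- ticket.close_job(): hands the job in; it is judged then, once.
Trained networks look in the newest picture that a camera, given by its name, has taken for a name from the list of things; names that differ only in an ending like _2 or _b are one class to them, and where a whole thing is asked for, a point or a joint stands for the part that bears it (a point fixed in the world has none). Each returns a list of dicts, best first, with "score" (0 to 1); they miss things now and then, are a little off and sometimes report something else, mostly with a low value. They report only what shows in the picture. A call takes as long as a camera call. They do not tell look-alikes from the thing itself.
- boxes_of(camera, target): "centre" ([column, row] in pixels, amid what is visible of it).
The state is a dict: "t": time; "qpos": joint angles; "qvel": joint speeds; "joint_torque": joint torques, N m; "ee_pos": TCP position; "orientation": TCP orientation; "ft_force": force on the tool from outside, world axes, zero at the start; "moment": the same for the moment, N m; "width": finger opening in mm; "grasp_force": force on a finger pad.
Only numpy, scipy, OpenCV 4.12 (cv2) and the standard library are available. Lean on these libraries where they do the work, as an engineer would, in place of code of your own. Each camera call takes 0.05 s, during which the arm holds its last target. There are 200 camera calls.

## Task

Get the coffee syrups ready: pull the wooden unit's drawer all the way out, take the pump from it and set it fully down into the neck of the brown bottle, then press the pump's head right down to its stop to prime it and let it come up again. Close every green bottle with one of the stoppers from the drawer, set fully home and straight, leave any spare stopper in the drawer, and push the drawer fully shut. All bottles stay standing upright on the worktop, and the white mug, lemon, teaspoon and pen are left alone.

Things in the scene. Friction and masses are not known exactly. Their poses are not given: they have to be found in the camera images.
- amber_bottle: the open brown glass syrup bottle with a paper label with an orange stripe, 72 mm in diameter and 125 mm tall with a 29 mm neck (33 mm at the lip); origin at the centre of its underside, z up. Neck bore 21 mm in diameter, 31 mm deep. Loose, heavy base, 0.45 kg. It takes the pump
- amber_bottle_mouth (a point): centre of the brown bottle's mouth, level with the rim, 125 mm above its underside; z up out of the neck
- green_bottle_0: an open green glass bottle with a paper label with a green stripe, 72 mm in diameter and 125 mm tall with a 29 mm neck (33 mm at the lip); origin at the centre of its underside, z up. Neck bore 21 mm in diameter, 31 mm deep. Loose, heavy base, 0.45 kg. Two or three green bottles are present (None: this one is absent)
- green_bottle_0_mouth (a point): centre of this green bottle's mouth, level with the rim, 125 mm above its underside; z up out of the neck
- green_bottle_1: an open green glass bottle with a paper label with a green stripe, 72 mm in diameter and 125 mm tall with a 29 mm neck (33 mm at the lip); origin at the centre of its underside, z up. Neck bore 21 mm in diameter, 31 mm deep. Loose, heavy base, 0.45 kg. Two or three green bottles are present (None: this one is absent)
- green_bottle_1_mouth (a point): centre of this green bottle's mouth, level with the rim, 125 mm above its underside; z up out of the neck
- green_bottle_2: an open green glass bottle with a paper label with a green stripe, 72 mm in diameter and 125 mm tall with a 29 mm neck (33 mm at the lip); origin at the centre of its underside, z up. Neck bore 21 mm in diameter, 31 mm deep. Loose, heavy base, 0.45 kg. Two or three green bottles are present (None: this one is absent)
- green_bottle_2_mouth (a point): centre of this green bottle's mouth, level with the rim, 125 mm above its underside; z up out of the neck
- stopper_0: one of three like bottle stoppers: dark wood cap (28 mm in diameter, 22 mm high, brass ring) over a tapered cork plug 26 mm long (18 mm thick, 12 at the tip). Origin on the axis at the cap's underside, z towards the cap's top. Starts plug down in a hole of the drawer's rack, cap resting on the rack; seats likewise in any bottle, cap on the rim, 1.5 mm play all round, no pushing needed. 30 g
- stopper_1: one of three like bottle stoppers: dark wood cap (28 mm in diameter, 22 mm high, brass ring) over a tapered cork plug 26 mm long (18 mm thick, 12 at the tip). Origin on the axis at the cap's underside, z towards the cap's top. Starts plug down in a hole of the drawer's rack, cap resting on the rack; seats likewise in any bottle, cap on the rim, 1.5 mm play all round, no pushing needed. 30 g
- stopper_2: one of three like bottle stoppers: dark wood cap (28 mm in diameter, 22 mm high, brass ring) over a tapered cork plug 26 mm long (18 mm thick, 12 at the tip). Origin on the axis at the cap's underside, z towards the cap's top. Starts plug down in a hole of the drawer's rack, cap resting on the rack; seats likewise in any bottle, cap on the rim, 1.5 mm play all round, no pushing needed. 30 g
- pump: syrup pump: black collar (32 mm in diameter, 14 high) over a tapered rubber plug (22 mm long, 18 to 12 thick, plus an 8 mm tube stub); above it a white plunger head (22 mm in diameter, 28 to 39 mm above the origin), spout to 44 mm along +x. Origin on the axis at the collar's underside, z up. 57 g. Grip the collar along y. Starts in the rack like a stopper; its collar seats on the bottle's rim
- pump_head (a point): centre of the flat top of the pump's plunger head; moves with the plunger, 39 mm above the pump's origin when up
- pump_plunger (a joint): travel of the pump's plunger in m: 0 = up, 0.012 = pressed down to its stop; a spring returns it (2.4 N at the top, 4.8 N at the stop)
- drawer_unit: small light-wood drawer unit standing fixed on the worktop, 150 deep (x) x 250 wide (y) x 105 mm high, origin at the centre of its underside, its front at its -x side; a wind-up timer and a tin stand on the rear half of its top (to 157 mm above the worktop). Its one drawer slides out along the unit's -x
- drawer (a joint): how far the drawer is out, in m: 0 = shut, 0.115 = out to its stop; friction 1.5 N, no catch. Front panel 12 mm thick, its top 101 mm above the worktop. The rack's upper face is 47 mm above the worktop; its four 21 mm holes stand in a row along the unit's y, 56 mm apart, 46 mm behind the panel
- drawer_knob (a point): middle of the grip of the drawer's round dark knob (25 mm in diameter, its axis along x, 66 mm above the worktop, sticking out 30 mm from the front panel; this point is 22 mm out from the panel); moves with the drawer, x and y along the unit's
- mug_white: white mug, 90 mm across and 98 mm high, a bystander
- teaspoon: teaspoon, 139 mm long, lying beyond the white mug, a bystander
- lemon: lemon, 78 mm long, a bystander
- pen: white pen, 145 mm long, lying near the front edge before the drawer unit, a bystander
Things that resemble listed ones, but are neither listed nor needed, are in the scene too. What is shaped like the green_bottle_0 but pink is not meant.

How it is judged:
By the outcome, as a careful person would: the job done as asked, in the order asked, and still so for the second after the job is handed in, with the robot touching nothing.
Of green_bottle_0, green_bottle_1, green_bottle_2 only 2 to 3 are there at a start; the rules pass over those that are not, and their reading is None.
At some moment in a run one of amber_bottle, green_bottle_0, green_bottle_1, green_bottle_2 may be knocked a few centimetres aside while the robot is not near it.
It also fails if it takes over 210 s, if anything falls off the work surface, if the arm or the gripper's body presses on something with over 40 N, if the wrist force passes 120 N, or if a joint passes its speed limit or range.

## Working session

There is one attempt and no reset: what is moved stays moved. The work goes in short steps, Python scripts to look and compute and a shell command to move; the robot and the scene stay as the last step left them, time stands still between calls to the robot, and variables do not carry over. Pictures are saved under pics/ and viewed, at most 14 in all, crops included, and the job is handed in when it is done.

```bash
mkdir -p pics
cat > h.py <<'E'
import numpy as np, cv2
from workcell import get_obs, cams, ticket, boxes_of, ctrl
def px2w(cam,u,v,d=None,z=None):
    c=cams.get_calibration(cam);K=np.array(c["mtx"]);R=np.array(c["R"]);t=np.array(c["t"])
    r=np.linalg.inv(K)@[u,v,1.]
    if d is not None: return R.T@(r*d-t)
    o=-R.T@t; w=R.T@r
    return o+w*(z-o[2])/w[2]
def w2px(cam,X):
    c=cams.get_calibration(cam);p=np.array(c["mtx"])@(np.array(c["R"])@np.array(X,float)+np.array(c["t"]));return p[:2]/p[2]
def snap(cam,name=None):
    im,d=cams.get_image(cam)
    if name: cv2.imwrite("pics/"+name,im[:,:,::-1])
    return im,d
E
python3 - <<'E'
from h import *
np.set_printoptions(precision=1,suppress=True)
a,da=snap("scene","s0.png");b,db=snap("top","t0.png")
for n in ["scene","top"]:
    c=cams.get_calibration(n);print(n,-np.array(c["R"]).T@np.array(c["t"]),np.array(c["R"])[2])
for n in ["amber_bottle","green_bottle_0","stopper_0","pump","drawer_unit","drawer_knob","mug_white","lemon","pen","teaspoon"]:
    for cam,d in(("scene",da),("top",db)):
        for r in boxes_of(cam,n)[:6]:
            u,v=r["centre"]; dd=d[int(v),int(u)]
            print(n,cam,[round(u),round(v)],round(r["score"],2),px2w(cam,u,v,d=dd) if dd>0 else None)
o=get_obs();print(o["t"],o["ee_pos"],o["orientation"],o["width"],ctrl.tcp_to_grasp)
E
```

```text
scene [  42.6 -936.4  855.6] [ 0.4  0.6 -0.7]
top [ 370.4 -210.5 1144.2] [ 0.1 -0.  -1. ]
amber_bottle scene [326, 237] 0.97 [ 536.3 -365.9   84. ]
amber_bottle scene [356, 294] 0.24 [ 475.3 -554.6   93.5]
amber_bottle top [327, 208] 0.56 [ 535.4 -335.9  103.1]
green_bottle_0 scene [283, 205] 0.65 [ 518.4 -186.6   77.8]
green_bottle_0 scene [257, 229] 0.6 [ 404.2 -234.9   81.6]
green_bottle_0 scene [289, 258] 0.58 [ 420.3 -363.    70.5]
green_bottle_0 top [323, 246] 0.81 [ 432.5 -323.3  124.1]
green_bottle_0 top [267, 205] 0.72 [ 539.9 -173.2   95.2]
green_bottle_0 top [279, 250] 0.7 [ 419.5 -209.5   90.5]
drawer_unit scene [272, 156] 0.73 [605.6   6.6 104. ]
drawer_unit top [183, 170] 0.65 [629.5  57.1 104.6]
drawer_knob scene [255, 167] 0.64 [558.3  38.8  63. ]
drawer_knob top [182, 198] 0.93 [555.6  63.3  76.9]
drawer_knob top [268, 205] 0.71 [ 540.8 -176.    91.6]
mug_white scene [356, 295] 0.56 [ 473.  -557.    92.8]
mug_white top [400, 224] 0.67 [ 498.4 -533.6   93.4]
lemon scene [303, 305] 0.97 [ 377.  -486.8   49.4]
lemon top [371, 264] 0.81 [ 391.2 -465.7   53.6]
pen scene [198, 195] 0.55 [361.7  89.1   1.9]
pen top [161, 270] 0.41 [358.1 126.1   7.8]
teaspoon scene [352, 347] 0.76 [ 418.4 -620.5   12.4]
teaspoon top [419, 257] 0.43 [ 413.5 -615.6    7.3]
1.1 [140.5 609.  222.7] [-0.4 -3.1 -0. ] 87.86638483827949 18.700000000000003
```

View pics/s0.png

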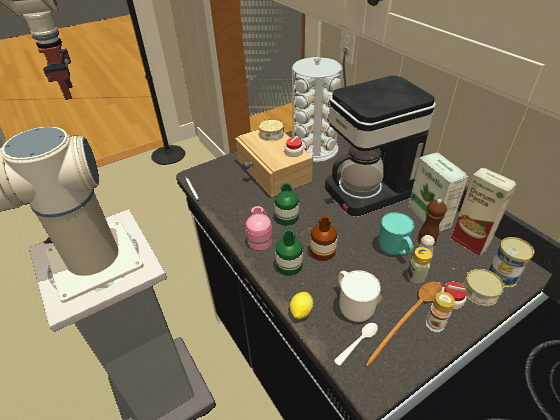

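View pics/t0.png

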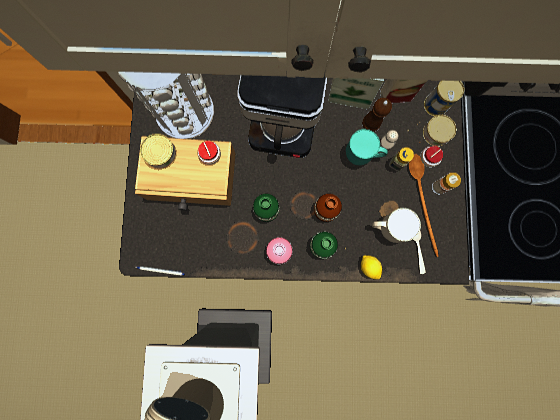

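The scene shows two green bottles (scene 287,205 and 289,255), the brown one (323,240), a pink look-alike (259,230), and the drawer unit (275,160). In the top view the green bottles are at (267,205) and (323,245), brown at (327,207), pink at (279,250), and the knob at (182,203). The only things that could be confused are pink/green, and the pepper mill (382,110 top) for brown.

```bash
cat >> h.py <<'E'
def cloud(cam,d):
    v,u=np.nonzero(d>0);dd=d[v,u]
    c=cams.get_calibration(cam);K=np.array(c["mtx"]);R=np.array(c["R"]);t=np.array(c["t"])
    return (np.linalg.inv(K)@np.vstack([u*dd,v*dd,dd])-t[:,None]).T@R,u,v
def near(P,x,y,r,z0,z1):
    return (np.hypot(P[:,0]-x,P[:,1]-y)<r)&(P[:,2]>z0)&(P[:,2]<z1)
def circ(xy,rad):
    from scipy.optimize import least_squares
    s=least_squares(lambda p:np.hypot(*(xy-p).T)-rad,xy.mean(0),loss="soft_l1",f_scale=2)
    return s.x,np.median(abs(s.fun))
def mouth(x,y,cams_=("top","scene")):
    "rim outline in the z=125 plane, plus depth points of the body side"
    out={}
    for cam in cams_:
        im,d=snap(cam);P,u,v=cloud(cam,d)
        m=near(P,x,y,60,117,134); q=P[m]
        mask=np.zeros(d.shape,np.uint8);mask[v[m],u[m]]=1
        mask=cv2.morphologyEx(mask,cv2.MORPH_CLOSE,np.ones((5,5)))
        n,l,s,c=cv2.connectedComponentsWithStats(mask);k=1+np.argmax(s[1:,4])
        h=cv2.convexHull(np.argwhere(l==k)[:,::-1].astype(np.int32)).reshape(-1,2)
        W=np.array([px2w(cam,a,b,z=125)[:2] for a,b in h])
        out[cam]=(*circ(W,15.5),len(q),np.median(q[:,2]))
        b=P[near(P,x,y,60,15,75)][:,:2]
        if len(b)>30: out[cam+"_body"]=(*circ(b,36),len(b))
    return out
def yaw():
    from scipy.spatial.transform import Rotation as Q
    y=Q.from_rotvec(get_obs()["orientation"]).as_matrix()[:,1];return np.degrees(np.arctan2(-y[0],y[1]))
E
python3 - <<'E'
from h import *
np.set_printoptions(precision=1,suppress=True)
for n,x,y in(("amber",536,-340),("g0",525,-176),("g1",425,-323)):
    for k,val in mouth(x,y).items(): print(n,k,*val)
for cam in("top","scene"):
    im,d=snap(cam);P,u,v=cloud(cam,d)
    m=(P[:,0]>520)&(P[:,0]<800)&(P[:,1]>-130)&(P[:,1]<240)&(P[:,2]>98)&(P[:,2]<110)
    print(cam,cv2.minAreaRect(P[m][:,:2].astype(np.float32)),np.median(P[m][:,2]))
    k=(P[:,2]>55)&(P[:,2]<82)&(abs(P[:,0]-555)<22)&(abs(P[:,1]-58)<35);print("knob",k.sum(),P[k].mean(0),P[k].min(0),P[k].max(0))
print("yaw",yaw())
t,_=snap("top");s,_=snap("scene")
cv2.imwrite("pics/c1.png",np.hstack([cv2.resize(t[130:280,120:420],(600,300)),]) [:,:,::-1])
E
```

```text
amber top [ 546.4 -343.5] 0.8084032275040798 86 123.39173938459092
amber top_body [ 547. -344.] 0.5365978148787391 109
amber scene [ 544.  -347.5] 1.9088057017180944 89 123.69704466167389
amber scene_body [ 547.2 -343.6] 0.8462209932124054 413
g0 top [ 541.5 -169.1] 0.911403523681459 84 123.33545875271265
g0 top_body [ 542.3 -169.1] 0.6064282932820504 95
g0 scene [ 540.  -172.1] 2.0335488309898757 67 123.07187262756736
g0 scene_body [ 542.5 -168.8] 0.8563720178175416 355
g1 top [ 439.9 -332.5] 0.8000879901184419 84 123.69284773054301
g1 top_body [ 439.9 -333.2] 0.5149134220209994 80
g1 scene [ 438.1 -335.8] 2.022818157432269 90 123.39655926275009
g1 scene_body [ 440.2 -332.7] 0.7133931148326198 414
top ((678.250244140625, 56.89286804199219), (251.6867218017578, 244.18724060058594), 87.70677947998047) 103.86638941565609
knob 86 [548.7  58.1  71.2] [533.5  23.1  55.7] [558.3  91.9  80.8]
scene ((678.1361083984375, 54.528709411621094), (256.45196533203125, 245.4397430419922), 87.59382629394531) 104.30220846191179
knob 79 [552.   55.8  70.1] [534.6  23.   56.6] [559.8  92.5  81.4]
yaw -12.993164249422836
```

View pics/c1.png

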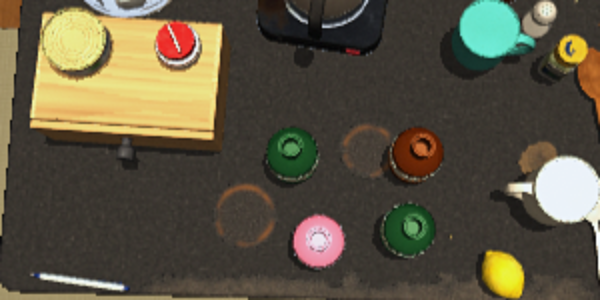

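Run:
```python
from h import *
np.set_printoptions(precision=1,suppress=True)
for cam in("top","scene"):
    im,d=snap(cam);P,u,v=cloud(cam,d)
    m=(P[:,0]>540)&(P[:,0]<670)&(P[:,1]>-130)&(P[:,1]<240)&(P[:,2]>100)&(P[:,2]<110)
    q=P[m]; ys=np.arange(-50,170,12);e=np.array([[y+6,q[(q[:,1]>=y)&(q[:,1]<y+12)][:,0].min()] for y in ys if ((q[:,1]>=y)&(q[:,1]<y+12)).any()])
    print(cam,np.polyfit(e[:,0],e[:,1],1),e[:,1])
    for x0 in(610,640): 
        s=q[(q[:,0]>x0)&(q[:,0]<x0+15)];print("sides",x0+7,s[:,1].min(),s[:,1].max())
    f=(P[:,2]>15)&(P[:,2]<90)&(P[:,0]>550)&(P[:,0]<620)&(P[:,1]>-60)&(P[:,1]<180)
    if f.sum()>50: print("face",f.sum(),np.polyfit(P[f][:,1],P[f][:,0],1),np.median(P[f][:,0]))
    k=(P[:,2]>58)&(P[:,2]<84)&(abs(P[:,0]-553)<25)&(abs(P[:,1]-60)<45);K=P[k];print(np.round(K[np.argsort(K[:,0])][:45:1],0).astype(int).tolist())
```

```text
top [  0.1 554.8] [552.3 554.9 554.4 554.3 554.1 554.2 556.4 556.  558.1 557.8 557.7 560.2
 559.7 562.3 561.7 561.4 561.3 561.  565.7]
sides 617 -66.02985927473952 184.5184918153693
sides 647 -67.18084886998649 181.73731759557327
face 356 [  0. 554.] 556.2186111496062
[[529, 68, 79], [529, 62, 79], [529, 60, 79], [529, 66, 76], [529, 58, 75], [530, 53, 73], [530, 56, 73], [530, 73, 69], [530, 50, 72], [531, 68, 79], [531, 57, 81], [532, 66, 77], [532, 60, 77], [532, 72, 74], [532, 63, 76], [532, 55, 76], [533, 53, 73], [533, 52, 68], [534, 66, 77], [535, 63, 77], [535, 70, 74], [535, 61, 75], [535, 58, 75], [535, 73, 71], [535, 53, 74], [536, 56, 72], [536, 51, 72], [537, 66, 78], [537, 63, 78], [537, 60, 79], [537, 58, 78], [537, 55, 78], [538, 70, 72], [538, 53, 73], [539, 74, 68], [539, 52, 67], [540, 63, 78], [540, 67, 75], [541, 59, 76], [541, 62, 74], [541, 70, 72], [541, 57, 73], [541, 54, 73], [542, 52, 70], [543, 64, 77]]
scene [  0. 556.] [554.7 553.2 552.9 553.4 558.7 557.1 557.5 559.7 557.6 561.5 561.  559.6
 558.7 560.2 559.8 560.  561.8 561.7 564.5]
sides 617 -67.14876706226293 181.2395890046247
sides 647 -69.7013833060621 184.4782943354615
face 517 [  0.  555.2] 556.4011988128668
[[528, 70, 60], [529, 61, 78], [529, 62, 69], [529, 49, 72], [529, 56, 76], [529, 51, 67], [530, 57, 71], [531, 54, 61], [532, 53, 73], [532, 66, 77], [532, 60, 77], [533, 49, 71], [533, 55, 75], [533, 50, 66], [534, 63, 79], [534, 53, 60], [535, 58, 77], [536, 54, 71], [536, 54, 75], [537, 51, 64], [537, 55, 77], [537, 63, 77], [538, 56, 81], [538, 52, 71], [539, 54, 65], [540, 54, 73], [540, 55, 76], [541, 51, 66], [541, 52, 61], [542, 51, 70], [543, 53, 72], [543, 60, 76], [546, 59, 72], [549, 59, 63], [549, 65, 71], [550, 59, 74], [551, 61, 64], [551, 62, 68], [552, 57, 62], [552, 57, 66], [554, 59, 68], [554, 34, 67], [554, 59, 72], [554, 19, 84], [555, 54, 71]]
```

```bash
python3 -m creep '[0.2,-0.27,0,0.1,0.2,-0.27,0,0.1,0.2,-0.27,0,0.1,0.2,-0.27,0,0.1,0.2,-0.27,0,0.1,0.2,-0.27,0,0.1,0.2,-0.27,0,0.1,0.2,-0.27,0,0.1,0.2,-0.27,0,0.1,0.2,-0.27,0,0.1]' 1
python3 -m creep '[0.195,-0.277,-0.05,0.085,0.195,-0.277,-0.05,0.085,0.195,-0.277,-0.05,0.085,0.195,-0.277,-0.05,0.085,0.195,-0.277,-0.05,0.085,0.195,-0.277,-0.05,0.085,0.195,-0.277,-0.05,0.085,0.195,-0.277,-0.05,0.085,0.195,-0.277,-0.05,0.085,0.195,-0.277,-0.05,0.085]'
python3 -c "
from h import *
o=get_obs();print(o['ee_pos'],yaw(),o['ft_force'])"
```

```text
t: 2.53
ee_pos: [341.8, 337.4, 222.9]
orientation: [0.206, 3.135, 0.0]
ft_force: [-0.1, 0.3, -0.0]
width: 87.6
grasp_force: 0.0
t: 3.37
ee_pos: [536.8, 61.4, 172.0]
orientation: [-0.069, -3.141, -0.0]
ft_force: [-0.3, 0.6, 0.2]
width: 87.7
grasp_force: 0.0
[536.78009783  61.35697016 172.0495824 ] -2.523941812022828 [-0.31661884  0.58405111  0.22139634]
```

```bash
python3 -m creep '[0,0,-0.04,0,0,0,-0.08,0,0,0,-0.11,0,0,0,-0.125,0,0,0,-0.125,0]' 1
python3 -m creep '[0,0,0,0,0,0,0,0,0,0,0,0,0,0,0,0,0,0,0,0,0,0,0,0]' 0
python3 -m creep '[-0.01,0,0,0,-0.02,0.001,0,0,-0.03,0.001,0,0,-0.04,0.002,0,0,-0.05,0.002,0,0,-0.06,0.003,0,0,-0.07,0.003,0,0,-0.08,0.004,0,0,-0.09,0.004,0,0,-0.1,0.004,0,0]'
python3 -m creep '[-0.005,0,0,0,-0.01,0,0,0,-0.014,0.001,0,0,-0.017,0.001,0,0,-0.017,0.001,0,0]'
```

```text
t: 3.78
ee_pos: [532.1, 64.1, 44.6]
orientation: [-0.062, -3.134, 0.001]
ft_force: [-0.5, 1.0, 0.3]
width: 87.5
grasp_force: 0.0
t: 4.28
ee_pos: [536.0, 62.0, 48.5]
orientation: [0.066, 3.139, 0.0]
ft_force: [0.1, -0.2, -0.1]
width: 51.2
grasp_force: 0.0
t: 5.12
ee_pos: [434.5, 66.1, 47.7]
orientation: [0.065, 3.141, 0.0]
ft_force: [-0.0, 0.6, 0.7]
width: 0.1
grasp_force: 0.0
t: 5.53
ee_pos: [418.0, 67.0, 47.7]
orientation: [-0.066, -3.141, 0.0]
ft_force: [-0.2, 0.5, -0.2]
width: 0.2
grasp_force: 0.0
```

```bash
python3 -m creep '[0,0,0.04,0,0,0,0.07,0,0.04,-0.002,0.07,0,0.08,-0.004,0.07,0,0.117,-0.005,0.07,0,0.117,-0.005,0.07,0,0.117,-0.005,0.07,0,0.117,-0.005,0.07,0,0.117,-0.005,0.07,0,0.117,-0.005,0.07,0]' 0.6
python3 -c "
from h import *
im,d=snap('top');P,u,v=cloud('top',d)
snap('scene','s1.png')"
python3 -m creep '[0,0,-0.03,0,0,0,-0.06,0,0,0,-0.07,0,0,0,-0.07,0]'
python3 -m creep '[0,0,0,0,0,0,0,0,0,0,0,0,0,0,0,0,0,0,0,0,0,0,0,0,0,0,0,0,0,0,0,0]' 0
```

```text
t: 6.37
ee_pos: [534.0, 62.0, 117.4]
orientation: [-0.065, -3.139, 0.0]
ft_force: [1.1, 0.4, -0.0]
width: 52.5
grasp_force: 0.0
t: 6.8
ee_pos: [533.1, 61.8, 45.5]
orientation: [-0.065, -3.136, 0.001]
ft_force: [-0.3, -0.5, -0.8]
width: 52.9
grasp_force: 0.0
t: 7.47
ee_pos: [536.3, 62.8, 48.8]
orientation: [0.066, 3.139, 0.002]
ft_force: [-0.3, 5.4, 4.0]
width: 23.9
grasp_force: 30.0
```

View pics/s1.png

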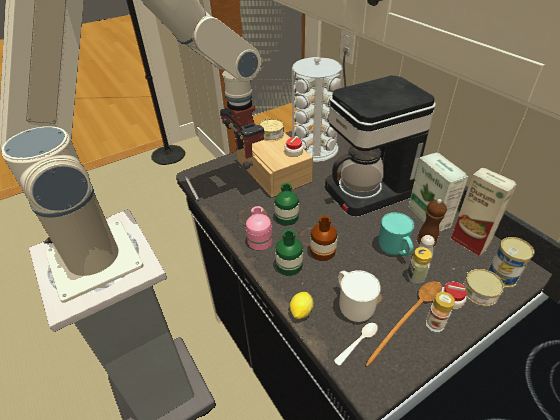

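The gripper stands over the knob (240,140), the bottles and pen are undisturbed, and the knob is now held (24 mm, 30 N). Next I pull.

```bash
python3 -m creep '[-0.01,0,0,0,-0.02,0.001,0,0,-0.03,0.001,0,0,-0.04,0.002,0,0,-0.05,0.002,0,0,-0.06,0.003,0,0,-0.07,0.003,0,0,-0.08,0.003,0,0,-0.09,0.004,0,0,-0.1,0.004,0,0]'
python3 -m creep '[-0.005,0,0,0,-0.01,0.001,0,0,-0.013,0.001,0,0,-0.016,0.001,0,0,-0.016,0.001,0,0,-0.016,0.001,0,0]'
```

```text
t: 8.3
ee_pos: [436.8, 66.8, 48.7]
orientation: [0.066, 3.137, 0.002]
ft_force: [2.8, 11.5, 5.9]
width: 23.8
grasp_force: 30.0
t: 8.8
ee_pos: [421.4, 67.5, 48.7]
orientation: [0.066, 3.136, 0.002]
ft_force: [2.1, 4.8, 6.3]
width: 23.3
grasp_force: 30.0
```

```bash
python3 -m creep '[-0.002,0,0,0,-0.004,0,0,0,-0.004,0,0,0]'
python3 -m creep '[-0.002,0,0,0,-0.004,0,0,0,-0.004,0,0,0]'
```

```text
t: 9.05
ee_pos: [421.4, 67.6, 48.9]
orientation: [0.065, 3.128, 0.002]
ft_force: [14.1, 1.8, -9.4]
width: 23.7
grasp_force: 30.0
t: 9.3
ee_pos: [421.5, 67.6, 49.0]
orientation: [0.064, 3.121, 0.003]
ft_force: [26.1, -2.0, -24.1]
width: 23.7
grasp_force: 30.0
```

```bash
python3 -m creep '[0.008,0,0,0,0.008,0,0,0,0.008,0,0,0,0.008,0,0,0,0.008,0,0,0]' 0.6
python3 -m creep '[0.008,0,0.04,0,0.008,0,0.08,0,0,0,0.12,0,0,0.04,0.15,0,0,0.08,0.17,0,0,0.12,0.18,0,-0.02,0.16,0.18,0,-0.04,0.2,0.18,0,-0.04,0.22,0.18,0,-0.04,0.22,0.18,0]'
python3 - <<'E'
from h import *
np.set_printoptions(precision=1,suppress=True)
t,d=snap("top");s,ds=snap("scene")
cv2.imwrite("pics/c2.png",np.vstack([cv2.resize(t[150:250,120:270],(600,400),interpolation=2)])[:,:,::-1])
cv2.imwrite("pics/c3.png",cv2.resize(s[110:220,200:340],(700,550),interpolation=2)[:,:,::-1])
boxes=[]
for cam,dd in(("top",d),("scene",ds)):
    for n in("stopper_0","pump","pump_head","drawer_knob"):
        for r in boxes_of(cam,n)[:4]:
            u,v=r["centre"];print(cam,n,[round(u),round(v)],round(r["score"],2),px2w(cam,u,v,d=dd[int(v),int(u)]))
E
```

```text
t: 9.72
ee_pos: [418.2, 66.8, 47.6]
orientation: [-0.065, -3.139, 0.0]
ft_force: [-0.8, -0.2, -0.3]
width: 51.5
grasp_force: 0.0
t: 10.55
ee_pos: [377.8, 291.4, 227.9]
orientation: [0.059, 3.141, 0.003]
ft_force: [0.4, 0.1, -0.5]
width: 52.6
grasp_force: 0.0
top stopper_0 [329, 210] 0.7 [ 532.3 -343.2   90.6]
top stopper_0 [171, 218] 0.62 [503.3  92.7  63.4]
top stopper_0 [194, 221] 0.52 [496.1  27.9  68.4]
top stopper_0 [422, 261] 0.24 [ 404.2 -624.2    6.7]
top drawer_knob [184, 219] 0.57 [502.7  59.2  48.9]
scene stopper_0 [240, 173] 0.64 [497.6  32.   68. ]
scene stopper_0 [227, 159] 0.37 [501.7 134.3  62. ]
scene pump [249, 182] 0.51 [497.8 -23.7  64.1]
scene pump_head [247, 179] 0.39 [492.4 -25.4  83.1]
scene drawer_knob [240, 180] 0.65 [490.7  24.3  46.8]
scene drawer_knob [301, 305] 0.18 [ 372.  -485.    50.9]
```

View pics/c2.png

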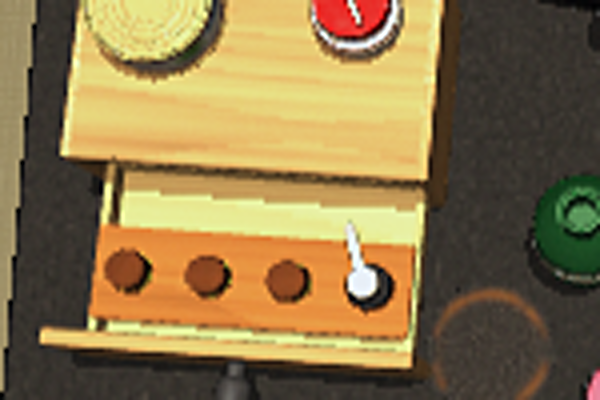

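View pics/c3.png

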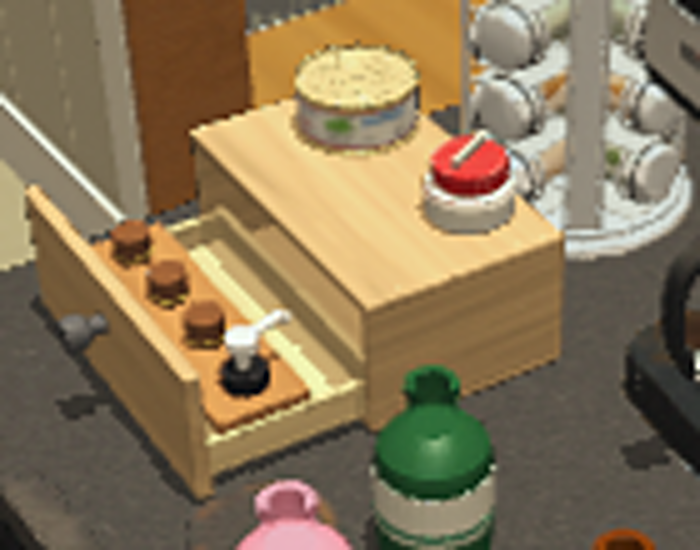

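The drawer is fully out, with three stoppers and the pump on the right (crop c2: 127,270; 207,275; 288,280; pump 368,285, spout pointing back towards +x).

Run:
```python
from h import *
np.set_printoptions(precision=1,suppress=True)
for cam in("top","scene"):
    im,d=snap(cam);P,u,v=cloud(cam,d)
    for x,y,z,r in((500,144,69,14),(500,88,69,14),(498,32,69,14),(495,-24,86,11)):
        m=near(P,x,y,30,z-9,z+7);mask=np.zeros(d.shape,np.uint8);mask[v[m],u[m]]=1
        q=P[m];
        if z==86: print(" collar",P[near(P,x,y,28,52,66)].mean(0),"spout",P[(P[:,2]>72)&near(P,x+22,y,38,72,95)][:,:2].max(0))
        print(cam,y,m.sum(),"mean",q.mean(0),"circ",circ(q[:,:2],r))
    # red-brown/dark caps by color from top
    for y in(60,): 
        w=(P[:,0]>430)&(P[:,0]<620)&(P[:,1]>-75)&(P[:,1]<-40)&(P[:,2]>30)&(P[:,2]<99)
        q=P[w]; print("side wall z",[ (x,np.percentile(q[abs(q[:,0]-x)<8][:,2],[10,50,90]) if (abs(q[:,0]-x)<8).any() else None) for x in(470,490,510,530)])
        p=P[(P[:,2]>93)&(P[:,2]<106)&(P[:,0]<480)&(P[:,0]>400)&(abs(P[:,1]-50)<150)]
        print("panel top",p.mean(0),p.min(0),p.max(0))
```

```text
top 144 83 mean [502.7 146.3  67.3] circ (array([504.2, 148.9]), np.float64(3.627681422798938))
top 88 84 mean [500.3  90.3  67.8] circ (array([499.8,  93.3]), np.float64(4.026205477417265))
top 32 81 mean [498.3  34.4  67.6] circ (array([497.5,  38.1]), np.float64(3.970433702715761))
 collar [493.8 -23.8  59.9] spout [536.9  -5.1]
top -24 68 mean [500.6 -19.3  83.9] circ (array([502.4, -20. ]), np.float64(3.6288278309668525))
side wall z [(470, array([36.1, 45.2, 50.4])), (490, array([34.8, 44.2, 48.2])), (510, array([37.9, 44.9, 47.5])), (530, array([34.5, 38.9, 47.4]))]
panel top [447.6  66.1 100.2] [437.  -59.1  93.7] [458.1 189.4 105.6]
scene 144 42 mean [502.1 143.7  67.3] circ (array([504.1, 148.1]), np.float64(3.130863515005186))
scene 88 42 mean [499.5  88.2  67. ] circ (array([502. ,  92.8]), np.float64(2.8841916320984655))
scene 32 46 mean [497.   32.4  67.5] circ (array([500.8,  35. ]), np.float64(2.7772105353472227))
 collar [493.9 -25.1  59.3] spout [536.1  -8.3]
scene -24 47 mean [500.2 -21.7  83.5] circ (array([501. , -18.5]), np.float64(3.11039729345947))
side wall z [(470, array([33.2, 39.3, 48.1])), (490, array([33.1, 42. , 47.2])), (510, array([33.2, 39.9, 47.1])), (530, array([32.8, 37.5, 47.6]))]
panel top [446.1  54.1  99.6] [437.3 -60.1  93.4] [458.  189.8 104.5]
```

```bash
python3 -m creep '[0.117,-0.315,0,0,0.117,-0.315,0,0,0.117,-0.315,0,0,0.117,-0.315,0,0,0.117,-0.315,0,0,0.117,-0.315,0,0,0.117,-0.315,0,0,0.117,-0.315,0,0,0.117,-0.315,0,0,0.117,-0.315,-0.03,0]' 0.5
python3 -m creep '[0,0,-0.04,0,0,0,-0.07,0,0,0,-0.09,0,0,0,-0.1,0,0,0,-0.1,0]'
python3 -c "
from h import *
np.set_printoptions(precision=1,suppress=True)
o=get_obs();print(o['ee_pos'],yaw(),o['width'])
for k,v in mouth(547,-344).items(): print(k,*v)
"
```

```text
t: 11.98
ee_pos: [501.0, -30.9, 201.7]
orientation: [0.073, 3.131, -0.001]
ft_force: [1.0, 0.3, -0.1]
width: 44.1
grasp_force: 0.0
t: 12.4
ee_pos: [495.0, -27.8, 95.8]
orientation: [-0.066, -3.137, -0.0]
ft_force: [0.1, -0.3, -0.0]
width: 44.0
grasp_force: 0.0
[495.  -27.8  95.8] -2.3963050592479003 43.97852227943919
top [ 546.4 -343.5] 0.8148845243614193 83 123.78020181841259
top_body [ 546.9 -344. ] 0.5085867584322941 108
scene [ 544.1 -347.4] 1.7499901080497011 91 123.75693020519157
scene_body [ 547.2 -343.6] 0.7857708905634837 407
```

```bash
python3 -m creep '[0,0.0045,0,0,0,0.0045,0,0,0,0.0045,-0.015,0,0,0.0045,-0.03,0,0,0.0045,-0.038,0,0,0.0045,-0.043,0,0,0.0045,-0.046,0,0,0.0045,-0.046,0]'
python3 -m creep '[0,0,0,0,0,0,0,0,0,0,0,0,0,0,0,0,0,0,0,0,0,0,0,0]' 0
```

```text
t: 13.17
ee_pos: [496.6, -23.5, 51.6]
orientation: [-0.066, -3.141, 0.0]
ft_force: [0.2, -0.8, 0.9]
width: 44.1
grasp_force: 0.0
t: 13.67
ee_pos: [497.0, -22.1, 52.4]
orientation: [0.067, 3.14, 0.003]
ft_force: [0.8, 11.1, 2.8]
width: 30.4
grasp_force: 30.0
```

```bash
python3 -m creep '[0,0,0.008,0,0,0,0.02,0,0,0,0.04,0,0,0,0.08,0,0,0,0.12,0,0.01,-0.03,0.14,0,0.02,-0.07,0.14,0,0.03,-0.11,0.14,0,0.03,-0.11,0.14,0,0.03,-0.11,0.14,0]'
python3 -m creep '[0,-0.04,0,0,0,-0.08,0,0,0.01,-0.12,0,0,0.02,-0.16,0,0,0.02,-0.19,0,0,0.02,-0.205,0,0,0.02,-0.211,0,0,0.02,-0.211,0,0,0.02,-0.211,0,0]'
python3 - <<'E'
from h import *
np.set_printoptions(precision=1,suppress=True)
o=get_obs();print(o['ee_pos'],yaw(),o['width'],o['grasp_force'])
t,d=snap("top");s,ds=snap("scene");p=o['ee_pos']
for cam,dd in(("top",d),("scene",ds)):
    P,u,v=cloud(cam,dd);q=P[near(P,p[0],p[1],30,p[2]-42,p[2]-5)];print(cam,len(q),q.mean(0) if len(q) else "",[ (z,q[abs(q[:,2]-p[2]-z)<4][:,:2].mean(0)) for z in(-10,-20,-30) if (abs(q[:,2]-p[2]-z)<4).any()])
a,b=w2px("scene",p).astype(int);cv2.imwrite("pics/c4.png",cv2.resize(s[b-60:b+90,a-90:a+90],(600,500),interpolation=2)[:,:,::-1])
E
```

```text
t: 14.5
ee_pos: [526.8, -135.4, 192.3]
orientation: [0.071, 3.14, -0.001]
ft_force: [-0.9, 0.7, 0.3]
width: 30.6
grasp_force: 30.0
t: 15.25
ee_pos: [546.1, -342.7, 191.4]
orientation: [-0.065, -3.14, -0.002]
ft_force: [-0.4, -0.8, -0.5]
width: 30.3
grasp_force: 30.0
[ 546.1 -342.7  191.4] -2.361519698227098 30.273610465047994 29.999737723264843
top 0  []
scene 21 [ 541.8 -345.4  169.4] [(-10, array([ 538.9, -344.6])), (-20, array([ 541. , -345.7])), (-30, array([ 543. , -344.1]))]
```

View pics/c4.png

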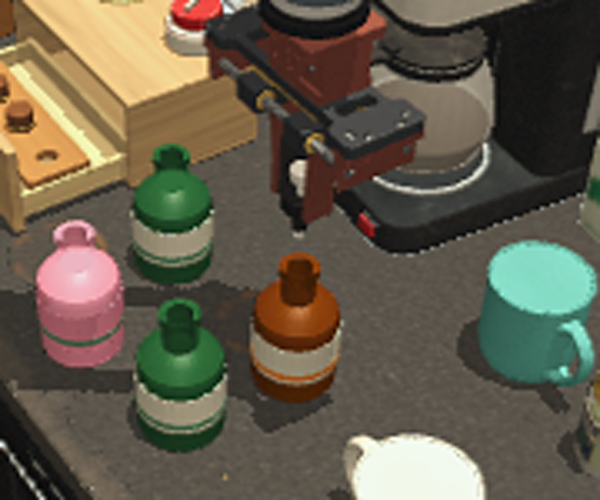

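The pump hangs upright in the fingers (298,200), right above the brown bottle's neck (298,265); the offset is about 2 mm.

```bash
python3 -m creep '[0.003,-0.001,0,0,0.003,-0.001,-0.015,0,0.003,-0.001,-0.025,0,0.003,-0.001,-0.032,0,0.003,-0.001,-0.038,0,0.003,-0.001,-0.042,0,0.003,-0.001,-0.046,0,0.003,-0.001,-0.046,0]'
python3 -m creep '[0,0,-0.003,0,0,0,-0.006,0,0,0,-0.009,0,0,0,-0.012,0,0,0,-0.012,0]'
```

```text
t: 16.02
ee_pos: [549.2, -345.3, 144.8]
orientation: [-0.066, -3.14, -0.001]
ft_force: [0.2, 0.3, -0.7]
width: 30.7
grasp_force: 30.0
t: 16.43
ee_pos: [549.1, -345.2, 133.0]
orientation: [-0.066, -3.14, -0.001]
ft_force: [0.0, 0.0, -0.4]
width: 30.7
grasp_force: 30.0
```

```bash
python3 -m creep '[0,0,-0.001,0,0,0,-0.002,0,0,0,-0.003,0,0,0,-0.003,0]'
python3 -m creep '[0,0,-0.001,0,0,0,-0.002,0,0,0,-0.002,0]'
```

```text
t: 16.77
ee_pos: [549.4, -345.4, 130.6]
orientation: [-0.066, -3.141, -0.0]
ft_force: [-1.7, 0.3, -0.0]
width: 30.3
grasp_force: 30.0
t: 17.02
ee_pos: [550.5, -346.2, 130.6]
orientation: [0.065, 3.139, -0.002]
ft_force: [-2.8, 3.0, 10.9]
width: 30.6
grasp_force: 30.0
```

```bash
python3 -m creep '[0,0,0.001,0,0,0,0.001,0,0,0,0.001,0,0,0,0.001,0]' 0.6
python3 -m creep '[0,0,0.02,0,0,0,0.05,0,0,0,0.08,0,0,0.03,0.12,0,0,0.07,0.12,0,0,0.11,0.12,0,0,0.15,0.12,0,0,0.15,0.12,0]' 0.6
python3 - <<'E'
from h import *
np.set_printoptions(precision=1,suppress=True)
for cam in("top","scene"):
    im,d=snap(cam);P,u,v=cloud(cam,d)
    for n,z0,z1 in(("head",156,172),("collar",128,145)):
        q=P[near(P,547,-344,50,z0,z1)];print(cam,n,len(q),q.mean(0),q[:,2].max())
    b=P[near(P,547,-344,60,15,75)][:,:2];print(circ(b,36))
    for r in boxes_of(cam,"pump_head")[:2]:
        u,v=r["centre"];print(r["score"],px2w(cam,u,v,d=d[int(v),int(u)]))
p=[547,-344,130];a,b=w2px("scene",p).astype(int);cv2.imwrite("pics/c5.png",cv2.resize(im[b-60:b+60,a-70:a+70],(560,480),interpolation=2)[:,:,::-1])
E
```

```text
t: 17.35
ee_pos: [549.5, -345.6, 129.5]
orientation: [0.066, 3.141, -0.0]
ft_force: [0.1, -0.2, -0.1]
width: 51.8
grasp_force: 0.0
t: 18.02
ee_pos: [548.9, -189.7, 249.8]
orientation: [-0.06, -3.14, -0.003]
ft_force: [0.3, 0.7, 0.1]
width: 52.9
grasp_force: 0.0
top head 68 [ 561.3 -308.1  162.4] 165.67875106460446
top collar 53 [ 552.3 -309.   137.8] 143.47039675622648
(array([ 558.1, -308.4]), np.float64(0.6286117073614932))
scene head 58 [ 559.9 -310.8  162.1] 166.48525359520684
scene collar 95 [ 555.7 -314.5  137.2] 143.18372543901089
(array([ 558.4, -308.5]), np.float64(0.7673938380031018))
0.58 [ 558.1 -308.9  164. ]
```

View pics/c5.png

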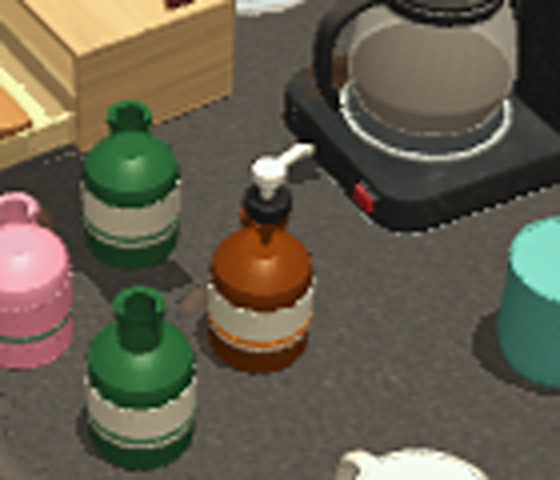

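The pump is seated (collar at 265,203, head top at 164 mm). The brown bottle has been knocked about 37 mm, to (558,-308), and stands upright. I close the fingers and press the head there.

```bash
python3 -m creep '[0.009,-0.04,0,0,0.009,-0.08,0,0,0.009,-0.11,0,0,0.009,-0.119,0,0,0.009,-0.119,0,0,0.009,-0.119,0,0,0.009,-0.119,0,0,0.009,-0.119,0,0,0.009,-0.119,0,0,0.009,-0.119,0,0]' 0
python3 -c "
from h import *
o=get_obs();print(o['ee_pos'],o['width'])
im,d=snap('scene');P,u,v=cloud('scene',d);print(circ(P[near(P,558,-308,60,15,75)][:,:2],36))"
python3 -m creep '[0,0,-0.03,0,0,0,-0.055,0,0,0,-0.07,0,0,0,-0.077,0,0,0,-0.08,0,0,0,-0.08,0]'
```

```text
t: 19.05
ee_pos: [558.7, -313.5, 249.9]
orientation: [0.064, 3.141, -0.0]
ft_force: [0.1, -0.3, 0.1]
width: 0.3
grasp_force: 0.0
[ 558.69966218 -313.54757932  249.89349798] 0.3290386903407736
(array([ 558.52692726, -308.40008998]), np.float64(0.7429253024516456))
t: 19.6
ee_pos: [558.6, -314.3, 169.6]
orientation: [-0.065, -3.141, -0.0]
ft_force: [0.2, -0.5, -1.7]
width: 0.5
grasp_force: 0.0
```

```bash
python3 -m creep '[0,0.005,0,0,0,0.0055,0,0,0,0.0055,0,0]'
python3 -m creep '[0,0,-0.003,0,0,0,-0.006,0,0,0,-0.009,0,0,0,-0.012,0,0,0,-0.014,0,0,0,-0.016,0,0,0,-0.018,0,0,0,-0.018,0]'
python3 -m creep '[0,0,-0.001,0,0,0,-0.002,0,0,0,-0.002,0]'
python3 -m creep '[0,0,-0.001,0,0,0,-0.002,0,0,0,-0.002,0,0,0,-0.002,0]'
```

```text
t: 19.85
ee_pos: [559.1, -308.9, 170.9]
orientation: [0.065, 3.139, -0.001]
ft_force: [0.4, -0.9, 0.7]
width: 0.1
grasp_force: 0.0
t: 20.52
ee_pos: [558.9, -309.2, 152.3]
orientation: [0.066, 3.14, -0.001]
ft_force: [-0.0, 1.2, 7.0]
width: 0.3
grasp_force: 3.6
t: 20.77
ee_pos: [559.5, -309.6, 152.1]
orientation: [0.066, 3.138, -0.002]
ft_force: [-3.4, 2.9, 18.9]
width: 0.2
grasp_force: 9.1
t: 21.1
ee_pos: [560.3, -310.1, 152.0]
orientation: [0.066, 3.136, -0.004]
ft_force: [-4.8, 2.1, 29.1]
width: 0.3
grasp_force: 14.5
```

```bash
python3 -m creep '[0,0,0.005,0,0,0,0.012,0,0,0,0.02,0,0,0,0.03,0,0,0,0.05,0,0,0,0.08,0,0,0,0.1,0,-0.02,0.04,0.1,0,-0.03,0.08,0.1,0,-0.03,0.12,0.1,0]' 0
python3 -m creep '[-0.032,0.223,0,0,-0.032,0.223,0,0,-0.032,0.223,0,0,-0.032,0.223,0,0,-0.032,0.223,0,0,-0.032,0.223,0,0,-0.032,0.223,-0.04,0,-0.032,0.223,-0.08,0,-0.032,0.223,-0.12,0,-0.032,0.223,-0.12,0]' 0.5
python3 - <<'E'
from h import *
np.set_printoptions(precision=1,suppress=True)
o=get_obs();print(o['ee_pos'],yaw())
im,d=snap("scene","s2.png");P,u,v=cloud("scene",d)
q=P[near(P,558,-308,50,145,172)];print("head",q.mean(0),q[:,2].max())
for x,y in((558,-308),(542,-169),(440,-333)): print(circ(P[near(P,x,y,60,15,75)][:,:2],36))
print(P[near(P,497.5,33.4,25,60,76)].mean(0))
E
```

```text
t: 21.93
ee_pos: [526.1, -189.1, 247.7]
orientation: [-0.07, -3.139, -0.001]
ft_force: [0.9, 0.5, -0.7]
width: 0.4
grasp_force: 0.0
t: 22.77
ee_pos: [491.1, 33.2, 121.4]
orientation: [-0.064, -3.128, 0.001]
ft_force: [-1.7, -0.1, 0.1]
width: 43.9
grasp_force: 0.0
[491.1  33.2 121.4] -2.357043255973425
head [ 565.7 -309.8  160.7] 167.04808539034792
(array([ 558.3, -308.4]), np.float64(0.7122953085806785))
(array([ 542.3, -168.6]), np.float64(0.9036955405755691))
(array([ 440.4, -332.7]), np.float64(0.699073807095349))
[497.8  33.1  67. ]
```

View pics/s2.png

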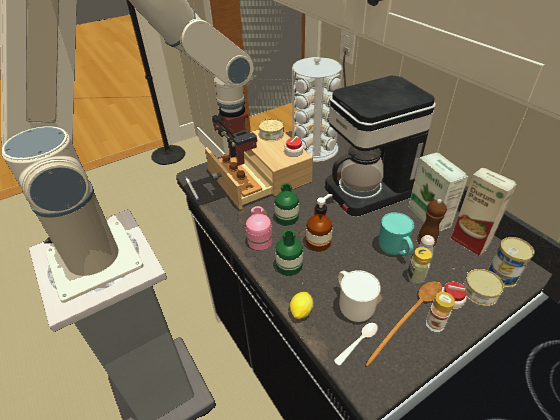

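The pump stands in the brown bottle (320,210) with its head back up, and the gripper is over the nearest stopper (240,170).

```bash
python3 -m creep '[0,0,0,0,0,0,0,0,0,0,-0.02,0,0,0,-0.03,0,0,0,-0.03,0,0,0,-0.03,0]'
```

```text
t: 23.32
ee_pos: [496.9, 33.1, 98.6]
orientation: [0.066, 3.14, 0.0]
ft_force: [-0.1, -0.3, 0.3]
width: 44.1
grasp_force: 0.0
```

```bash
python3 -m creep '[0.001,0,-0.015,0,0.001,0,-0.028,0,0.001,0,-0.038,0,0.001,0,-0.044,0,0.001,0,-0.048,0,0.001,0,-0.048,0]'
python3 -m creep '[0,0,0,0,0,0,0,0,0,0,0,0,0,0,0,0,0,0,0,0,0,0,0,0]' 0
python3 -m creep '[0,0,0.008,0,0,0,0.02,0,0,0,0.04,0,0,0,0.08,0,0,0,0.12,0,0.01,-0.03,0.14,0,0.02,-0.07,0.14,0,0.03,-0.11,0.14,0,0.04,-0.15,0.14,0,0.044,-0.17,0.14,0]'
python3 -m creep '[0,-0.032,0,0,0,-0.032,0,0,0,-0.032,0,0,0,-0.032,0,0]'
python3 - <<'E'
from h import *
np.set_printoptions(precision=1,suppress=True)
o=get_obs();print(o['ee_pos'],yaw(),o['width'],o['grasp_force'])
im,d=snap("scene");P,u,v=cloud("scene",d)
for x,y in((558,-308),(542,-169),(440,-333)): print(circ(P[near(P,x,y,60,15,75)][:,:2],36))
p=o['ee_pos'];q=P[near(P,p[0],p[1],22,p[2]-30,p[2]-4)];print(len(q),q.mean(0))
E
```

```text
t: 23.82
ee_pos: [497.3, 33.2, 49.4]
orientation: [-0.066, -3.14, 0.0]
ft_force: [-1.2, -0.6, 0.1]
width: 43.9
grasp_force: 0.0
t: 24.32
ee_pos: [498.3, 34.1, 50.4]
orientation: [0.066, 3.139, 0.002]
ft_force: [0.5, 7.2, 1.3]
width: 27.1
grasp_force: 30.0
t: 25.15
ee_pos: [542.7, -140.8, 191.0]
orientation: [0.068, 3.138, -0.003]
ft_force: [-0.1, 0.0, -0.2]
width: 27.2
grasp_force: 30.0
t: 25.48
ee_pos: [541.1, -168.6, 189.9]
orientation: [-0.067, -3.141, -0.0]
ft_force: [-0.6, 0.6, -1.5]
width: 27.2
grasp_force: 30.0
[ 541.1 -168.6  189.9] -2.4336868795387265 27.246692534923053 29.98799464898184
(array([ 558.5, -308.6]), np.float64(0.7816784092200386))
(array([ 542.4, -168.5]), np.float64(1.0443416224993953))
(array([ 440.1, -332.8]), np.float64(0.7545616566974047))
21 [ 537.9 -172.6  171.9]
```

```bash
python3 -m creep '[0.001,0,-0.015,0,0.001,0,-0.027,0,0.001,0,-0.036,0,0.001,0,-0.042,0,0.001,0,-0.046,0,0.001,0,-0.05,0,0.001,0,-0.053,0,0.001,0,-0.056,0,0.001,0,-0.058,0,0.001,0,-0.058,0]'
python3 -m creep '[0,0,-0.001,0,0,0,-0.002,0,0,0,-0.003,0,0,0,-0.004,0,0,0,-0.004,0]'
```

```text
t: 26.37
ee_pos: [542.4, -168.8, 131.4]
orientation: [-0.066, -3.141, -0.0]
ft_force: [-0.2, 0.0, -0.9]
width: 26.9
grasp_force: 30.0
t: 26.78
ee_pos: [542.8, -169.0, 128.3]
orientation: [0.066, 3.14, -0.0]
ft_force: [-1.9, -0.2, 5.3]
width: 27.5
grasp_force: 30.0
```

```bash
python3 -m creep '[0,0,0.001,0,0,0,0.001,0,0,0,0.001,0,0,0,0.001,0]' 0.5
python3 -m creep '[0,0,0.02,0,0,0,0.05,0,0,0,0.08,0,-0.01,0.04,0.1,0,-0.02,0.08,0.1,0,-0.03,0.12,0.1,0,-0.04,0.16,0.1,0,-0.042,0.2,0.09,0,-0.042,0.24,0.06,0,-0.042,0.258,0.02,0]' 0.5
python3 -m creep '[0,0,-0.03,0,0,0,-0.05,0,0,0,-0.05,0,0,0,-0.05,0]' 0.5
python3 - <<'E'
from h import *
np.set_printoptions(precision=1,suppress=True)
o=get_obs();print(o['ee_pos'],yaw(),o['width'])
for cam in("top","scene"):
    im,d=snap(cam);P,u,v=cloud(cam,d)
    for x,y in((558,-308),(542,-169),(440,-333)): print(circ(P[near(P,x,y,60,15,75)][:,:2],36))
    q=P[near(P,542,-169,22,133,160)];print("stopper",len(q),q.mean(0),np.percentile(q[:,2],90))
    q=P[near(P,500,89.3,22,60,76)];print(len(q),q.mean(0) if len(q) else "")
E
```

```text
t: 27.12
ee_pos: [542.5, -168.8, 128.6]
orientation: [-0.066, -3.141, -0.0]
ft_force: [1.0, -0.6, 0.6]
width: 43.7
grasp_force: 0.0
t: 27.95
ee_pos: [502.6, 86.9, 160.6]
orientation: [0.063, 3.134, 0.003]
ft_force: [0.2, 0.0, 0.4]
width: 44.1
grasp_force: 0.0
t: 28.28
ee_pos: [499.8, 83.6, 107.8]
orientation: [-0.065, -3.138, 0.001]
ft_force: [-0.1, -0.0, 0.4]
width: 43.9
grasp_force: 0.0
[499.8  83.6 107.8] -2.3830150108720884 43.85267274329465
(array([ 557.9, -308.8]), np.float64(0.5128771061820032))
(array([ 542.2, -168.9]), np.float64(0.5230756441887792))
(array([ 440. , -333.1]), np.float64(0.5867826893890218))
stopper 91 [ 542.2 -169.2  146. ] 148.5833078702257
0 
(array([ 558.6, -308.5]), np.float64(0.8359975849354555))
(array([ 542.4, -168.5]), np.float64(0.8294118102790549))
(array([ 440.2, -332.6]), np.float64(0.7313224675481109))
stopper 74 [ 540.4 -173.5  143.6] 148.13368521886827
44 [499.1  88.3  66.7]
```

```bash
python3 -m creep '[0,0.0055,-0.01,0,0,0.0055,-0.025,0,0,0.0055,-0.038,0,0,0.0055,-0.047,0,0,0.0055,-0.053,0,0,0.0055,-0.057,0,0,0.0055,-0.057,0]'
python3 -m creep '[0,0,0,0,0,0,0,0,0,0,0,0,0,0,0,0,0,0,0,0,0,0,0,0]' 0
python3 -m creep '[0,0,0.008,0,0,0,0.02,0,0,0,0.04,0,0,0,0.08,0,0,0,0.12,0,0,0,0.155,0,0,-0.035,0.16,0,0,-0.075,0.16,0,0,-0.115,0.16,0,0,-0.155,0.16,0]'
python3 -m creep '[-0.01,-0.035,0,0,-0.02,-0.075,0,0,-0.03,-0.11,0,0,-0.04,-0.15,0,0,-0.05,-0.185,0,0,-0.06,-0.22,0,0,-0.06,-0.255,0,0,-0.06,-0.267,0,0,-0.06,-0.267,0,0]'
python3 - <<'E'
from h import *
np.set_printoptions(precision=1,suppress=True)
o=get_obs();print(o['ee_pos'],yaw(),o['width'],o['grasp_force'])
im,d=snap("scene");P,u,v=cloud("scene",d)
for x,y in((558,-308),(542,-169),(440,-333)): print(circ(P[near(P,x,y,60,15,75)][:,:2],36))
E
```

```text
t: 28.97
ee_pos: [500.5, 89.1, 51.1]
orientation: [-0.066, -3.14, 0.0]
ft_force: [-0.6, -0.2, 1.0]
width: 44.2
grasp_force: 0.0
t: 29.47
ee_pos: [501.3, 90.0, 52.2]
orientation: [0.066, 3.139, 0.002]
ft_force: [-0.8, 5.8, 1.8]
width: 26.9
grasp_force: 30.0
t: 30.3
ee_pos: [500.3, -67.4, 212.7]
orientation: [0.064, 3.139, -0.001]
ft_force: [1.0, 0.9, -0.9]
width: 27.1
grasp_force: 30.0
t: 31.05
ee_pos: [440.3, -335.6, 212.1]
orientation: [0.071, 3.14, -0.002]
ft_force: [-0.7, 0.6, 0.7]
width: 27.0
grasp_force: 30.0
[ 440.3 -335.6  212.1] -2.587938138769671 26.959208705694788 29.990559972357005
(array([ 558.5, -308.5]), np.float64(0.831526471179167))
(array([ 542.6, -168.8]), np.float64(0.798372414037587))
(array([ 440.3, -332.7]), np.float64(0.6857094798313526))
```

```bash
python3 -m creep '[0.001,0.001,-0.03,0,0.001,0.001,-0.045,0,0.001,0.001,-0.045,0]'
python3 -m creep '[0,0.001,-0.004,0,0,0.001,-0.01,0,0,0.001,-0.016,0,0,0.001,-0.022,0,0,0.001,-0.027,0,0,0.001,-0.031,0,0,0.001,-0.034,0,0,0.001,-0.034,0]'
```

```text
t: 31.35
ee_pos: [439.8, -328.7, 163.7]
orientation: [-0.063, -3.136, -0.006]
ft_force: [-0.9, 0.2, -0.0]
width: 27.3
grasp_force: 30.0
t: 32.02
ee_pos: [441.2, -330.9, 131.8]
orientation: [-0.066, -3.14, -0.0]
ft_force: [-0.2, -1.1, -1.2]
width: 27.0
grasp_force: 30.0
```

```bash
python3 -m creep '[0,-0.002,0,0,0,-0.002,-0.001,0,0,-0.002,-0.002,0,0,-0.002,-0.003,0,0,-0.002,-0.003,0]'
python3 -m creep '[0,0,0.0005,0,0,0,0.0005,0,0,0,0.0005,0,0,0,0.0005,0]' 0.5
python3 -m creep '[0,0,0.02,0,0,0,0.05,0,0,0,0.08,0,0,0.02,0.1,0,0,0.06,0.1,0,0,0.1,0.1,0,0,0.14,0.1,0,0,0.18,0.1,0,0,0.22,0.1,0,0,0.25,0.1,0]' 0.5
python3 - <<'E'
from h import *
np.set_printoptions(precision=1,suppress=True)
o=get_obs();print(o['ee_pos'],yaw(),o['width'])
for cam in("top","scene"):
    im,d=snap(cam);P,u,v=cloud(cam,d)
    for x,y in((558,-308),(542,-169),(440,-333)): print(circ(P[near(P,x,y,60,15,75)][:,:2],36))
    for x,y in((542,-169),(440,-333)):
        q=P[near(P,x,y,22,133,160)];print("stopper",len(q),q.mean(0) if len(q) else "",np.percentile(q[:,2],90) if len(q) else "")
    k=(P[:,2]>72)&(P[:,2]<84)&(abs(P[:,0]-422)<20)&(abs(P[:,1]-66)<20);print("knob",P[k].mean(0) if k.any() else "")
E
```

```text
t: 32.43
ee_pos: [441.8, -333.1, 130.1]
orientation: [0.066, 3.14, -0.001]
ft_force: [-0.8, 0.8, 4.2]
width: 27.2
grasp_force: 30.0
t: 32.77
ee_pos: [441.5, -332.8, 129.9]
orientation: [-0.066, -3.141, -0.0]
ft_force: [-0.4, -0.0, -0.4]
width: 43.7
grasp_force: 0.0
t: 33.6
ee_pos: [440.8, -80.4, 230.0]
orientation: [-0.065, -3.141, -0.001]
ft_force: [0.4, 0.2, 0.3]
width: 44.0
grasp_force: 0.0
[440.8 -80.4 230. ] -2.372998253881659 44.03450044765999
(array([ 558. , -308.8]), np.float64(0.4967142192330911))
(array([ 542., -169.]), np.float64(0.5014995461269685))
(array([ 440. , -333.1]), np.float64(0.5019365698786586))
stopper 91 [ 542.3 -169.2  145.1] 147.60816828006313
stopper 95 [ 441.1 -332.5  145.4] 148.42301473767486
knob [417.7  66.5  77. ]
(array([ 558.6, -308.4]), np.float64(0.801740716787485))
(array([ 542.5, -168.6]), np.float64(0.9450428510950779))
(array([ 440.3, -332.7]), np.float64(0.6897526968251952))
stopper 76 [ 540.5 -173.5  143.3] 148.14819056740492
stopper 103 [ 438.9 -337.2  143.9] 148.06329256460975
knob [423.9  62.   75.8]
```

```bash
python3 -m creep '[-0.005,0.037,0,0,-0.01,0.075,0,0,-0.015,0.11,0,0,-0.02,0.147,0,0,-0.02,0.147,-0.04,0,-0.02,0.147,-0.08,0,-0.02,0.147,-0.11,0,-0.02,0.147,-0.11,0,-0.02,0.147,-0.11,0]' 0.6
python3 -m creep '[0,0,-0.02,0,0,0,-0.04,0,0,0,-0.06,0,0,0,-0.07,0,0,0,-0.072,0,0,0,-0.072,0]' 0.6
```

```text
t: 34.45
ee_pos: [420.7, 63.6, 119.2]
orientation: [-0.066, -3.137, 0.001]
ft_force: [0.8, -0.1, 0.4]
width: 52.2
grasp_force: 0.0
t: 34.95
ee_pos: [422.4, 63.9, 48.8]
orientation: [0.066, 3.14, 0.0]
ft_force: [0.4, -0.4, -0.3]
width: 53.0
grasp_force: 0.0
```

```bash
python3 -m creep '[0,0.003,0,0,0,0.003,0,0,0,0.003,0,0,0,0.003,0,0,0,0.003,0,0,0,0.003,0,0,0,0.003,0,0]' 0
python3 -m creep '[0.01,0,0,0,0.02,-0.001,0,0,0.03,-0.001,0,0,0.04,-0.002,0,0,0.05,-0.002,0,0,0.06,-0.003,0,0,0.07,-0.003,0,0,0.08,-0.003,0,0,0.09,-0.004,0,0,0.1,-0.004,0,0]'
python3 -m creep '[0.005,0,0,0,0.01,-0.001,0,0,0.014,-0.001,0,0,0.017,-0.001,0,0,0.018,-0.001,0,0,0.018,-0.001,0,0]'
```

```text
t: 35.53
ee_pos: [421.9, 67.5, 48.4]
orientation: [0.066, 3.14, 0.001]
ft_force: [-1.3, 3.7, 6.0]
width: 24.1
grasp_force: 30.0
t: 36.37
ee_pos: [521.9, 63.4, 48.4]
orientation: [-0.066, -3.141, -0.001]
ft_force: [-2.3, -0.1, 7.5]
width: 23.6
grasp_force: 30.0
t: 36.87
ee_pos: [536.7, 62.7, 48.4]
orientation: [-0.066, -3.135, -0.001]
ft_force: [-11.5, 5.8, 17.0]
width: 23.9
grasp_force: 30.0
```

```bash
python3 -m creep '[0.001,0,0,0,0.002,0,0,0,0.002,0,0,0]'
python3 -m creep '[0,0,0,0,0,0,0,0,0,0,0,0,0,0,0,0,0,0,0,0]' 0.6
python3 -m creep '[-0.005,0,0.04,0,-0.005,0,0.08,0,-0.005,0,0.12,0,-0.04,0.04,0.15,0,-0.07,0.08,0.15,0,-0.1,0.12,0.15,0,-0.13,0.16,0.15,0,-0.13,0.2,0.15,0,-0.13,0.2,0.15,0]' 0.6
python3 - <<'E'
from h import *
np.set_printoptions(precision=1,suppress=True)
for cam in("top","scene"):
    im,d=snap(cam,f"f_{cam}.png");P,u,v=cloud(cam,d)
    for x,y in((558,-308),(542,-169),(440,-333)): print(circ(P[near(P,x,y,60,15,75)][:,:2],36)[0],np.percentile(P[near(P,x,y,22,133,175)][:,2],95))
    f=(P[:,2]>15)&(P[:,2]<90)&(P[:,0]>535)&(P[:,0]<620)&(P[:,1]>-60)&(P[:,1]<180)
    print("face",np.median(P[f][:,0]),P[(P[:,2]>58)&(P[:,2]<84)&(abs(P[:,1]-62)<15)&(P[:,0]>480)&(P[:,0]<570)][:,0].min())
E
```

```text
t: 37.12
ee_pos: [536.7, 62.7, 48.3]
orientation: [-0.066, -3.131, -0.0]
ft_force: [-16.1, 5.4, 22.5]
width: 23.9
grasp_force: 30.0
t: 37.53
ee_pos: [541.6, 62.0, 47.8]
orientation: [0.066, 3.141, -0.0]
ft_force: [-0.2, -0.6, -0.2]
width: 51.9
grasp_force: 0.0
t: 38.28
ee_pos: [410.1, 263.6, 198.3]
orientation: [0.066, 3.14, 0.001]
ft_force: [0.4, 0.1, 0.6]
width: 52.6
grasp_force: 0.0
[ 558.1 -308.8] 164.77581029695318
[ 542.3 -169.1] 148.95814734474177
[ 440.  -332.9] 148.51722067136458
face 555.9484930615922 526.4475450574552
[ 558.5 -308.6] 164.56483923223863
[ 542.7 -168.7] 148.90476434049748
[ 440.2 -332.6] 148.5177747392814
face 555.9844707152613 524.8397136794867
```

View pics/f_scene.png

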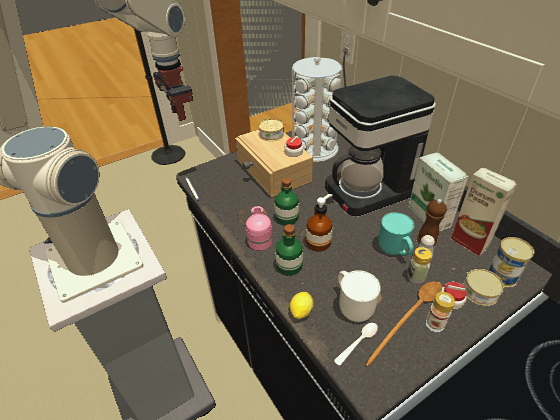

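Both stoppers are home (287,187 and 289,235), the pump head is up, and the drawer appears shut. The knob tip reads about 2 mm further out than at the start, so I give it a confirming push with shut fingers.

```bash
python3 -m creep '[0.02,-0.035,0,0,0.04,-0.07,0,0,0.055,-0.105,0,0,0.065,-0.14,0,0,0.075,-0.175,0,0,0.075,-0.201,0,0,0.075,-0.201,-0.04,0,0.075,-0.201,-0.08,0,0.075,-0.201,-0.12,0,0.075,-0.201,-0.14,0]' 0
python3 -m creep '[0.005,0,0,0,0.01,0,0,0,0.015,0,0,0,0.02,0,0,0,0.022,0,0,0,0.022,0,0,0]'
python3 -m creep '[0.002,0,0,0,0.004,0,0,0,0.006,0,0,0,0.006,0,0,0]'
```

```text
t: 39.22
ee_pos: [484.4, 59.6, 54.4]
orientation: [-0.068, -3.137, 0.001]
ft_force: [-0.8, -0.4, 0.1]
width: 0.6
grasp_force: 0.0
t: 39.72
ee_pos: [510.4, 61.3, 59.4]
orientation: [0.066, 3.138, 0.001]
ft_force: [-0.3, -0.8, -0.7]
width: 0.7
grasp_force: 0.0
t: 40.05
ee_pos: [515.0, 61.2, 58.1]
orientation: [0.065, 3.14, 0.0]
ft_force: [0.4, 0.4, 0.2]
width: 0.2
grasp_force: 0.0
```

```bash
python3 -m creep '[0.001,0,0,0,0.002,0,0,0,0.003,0,0,0,0.003,0,0,0]'
python3 -m creep '[0.001,0,0,0,0.002,0,0,0,0.003,0,0,0,0.003,0,0,0]'
python3 -m creep '[0.001,0,0,0,0.002,0,0,0,0.002,0,0,0]'
```

```text
t: 40.38
ee_pos: [516.5, 61.1, 57.7]
orientation: [-0.066, -3.139, 0.0]
ft_force: [-4.6, 0.9, 3.1]
width: 0.7
grasp_force: 1.8
t: 40.72
ee_pos: [516.6, 61.0, 57.4]
orientation: [-0.066, -3.133, 0.001]
ft_force: [-12.0, 2.1, 9.5]
width: 0.5
grasp_force: 6.1
t: 40.97
ee_pos: [516.5, 61.0, 57.2]
orientation: [-0.065, -3.129, 0.001]
ft_force: [-17.2, 2.1, 15.3]
width: 0.9
grasp_force: 8.7
```

```bash
python3 -m creep '[-0.01,0,0,0,-0.025,0,0,0,-0.04,0,0.03,0,-0.05,0,0.07,0,-0.06,0.02,0.11,0,-0.07,0.05,0.14,0,-0.08,0.09,0.14,0,-0.08,0.12,0.14,0,-0.08,0.12,0.14,0,-0.08,0.12,0.14,0]'
python3 - <<'E'
from h import *
im,d=snap("scene");P,u,v=cloud("scene",d)
for x,y in((558,-308),(542,-169),(440,-333)): print(circ(P[near(P,x,y,60,15,75)][:,:2],36)[0],np.percentile(P[near(P,x,y,22,133,175)][:,2],95))
o=get_obs();print(o["ee_pos"],o["ft_force"]);print(ticket.close_job())
E
```

```text
t: 41.8
ee_pos: [442.7, 182.6, 198.3]
orientation: [0.06, 3.139, 0.001]
ft_force: [0.3, -0.8, 0.4]
width: 0.8
grasp_force: 0.0
[ 558.32567451 -308.46787423] 164.6591720153159
[ 542.68311921 -168.6266722 ] 147.94279030799333
[ 440.21670459 -332.82460146] 148.04599473797302
[442.53252343 181.49727823 197.94076904] [ 0.72086149 -1.21617025  0.11521263]
the job is handed in; nothing more can be done
None
```

The job is handed in at about 42 s: the pump is seated in the brown bottle, pressed to its stop and back up; both green bottles are stoppered, the spare stopper is in the drawer, and the drawer is fully shut.

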